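Press a fresh mosaic frieze under a bar and graded weights

TASK

The mosaic frieze has just been set and must dry under pressure: first lift the glue jar off the wooden pressing bar and stand it in the middle of the cork mat, then lay the bar squarely along the frieze, centred, so that it covers all three big tiles. Then stand the three weights upright on the bar, each over the middle of the big tile of its own size rank: the large weight over the large blue tile, the medium weight over the medium yellow one, the small weight over the small red one. Set the weights down gently, and do not press on the fresh mosaic with the gripper.

Things in the scene. Friction and masses are not known exactly. Their poses are not given: they have to be found in the camera images.
- frieze: the freshly set mosaic frieze on its brown wooden work board, fixed. Board 110 (x) x 310 (y) x 12 thick; on it a mosaic strip 80 (x) x 280 (y), its small tesserae reaching 21.5 above the bench; three big tiles sit in it in a row along its length, 90 apart, the middle one at its centre. Origin: centre of the board's underside, on the bench; y runs along its length, z up.
- tile_large: the large one of the three big tiles in the frieze: a dark blue square, 56 x 56 x 6, fixed; it stands slightly proud, its top 24 above the bench, as do all three. Origin: centre of its underside, 18 above the bench. Which of the three places in the row it has varies.
- tile_medium: the medium one of the three big tiles in the frieze: a yellow square, 44 x 44 x 6, fixed; it stands slightly proud, its top 24 above the bench, as do all three. Origin: centre of its underside, 18 above the bench. Which of the three places in the row it has varies.
- tile_small: the small one of the three big tiles in the frieze: a red square, 34 x 34 x 6, fixed; it stands slightly proud, its top 24 above the bench, as do all three. Origin: centre of its underside, 18 above the bench. Which of the three places in the row it has varies.
- press_bar: the pressing bar: a loose plain dark-brown wooden batten 60 (x) x 260 (y) x 20 thick, about 0.16 kg, lying flat on the bench with the glue jar standing on it. Origin: centre of its underside; y runs along its length, z up. It is the same either way round.
- glue_jar: the closed glue jar: round, white with a green screw cap, 56 in diameter at its widest, 70 high, about 0.18 kg, standing upright on the pressing bar, anywhere within 60 of its middle. Origin: centre of its underside, z up.
- weight_large: the large weight: a loose squat cylinder of black iron, 60 in diameter, 40 high, about 0.85 kg, standing on the bench. Origin: centre of its underside, z up.
- weight_medium: the medium weight: a loose squat cylinder of bright steel, 50 in diameter, 38 high, about 0.56 kg, standing on the bench. Origin: centre of its underside, z up.
- weight_small: the small weight: a loose squat cylinder of brass, 40 in diameter, 34 high, about 0.33 kg, standing on the bench. Origin: centre of its underside, z up.
- cork_mat: a round cork mat, 90 in diameter, 4 thick, fixed on the bench. Origin: centre of its underside, on the bench.
There are look-alikes about, which are no part of the job. Of the things that look like the weight_large, take the one that is farthest to the robot's left at the start.

How it is judged:
On the way, in this order (a step that is already met when the one before it is completed fails the run):
1. the glue jar stands on the cork mat, let go (horizontal distance between glue_jar and cork_mat below 0.016 m and height (world z) of glue_jar between 0.001 and 0.01 m and angle between glue_jar's own z axis and vertical below 0.1 rad and contact force between the fingers and glue_jar below 0.5 N), for 0.2 s.
2. the bar lies along the frieze, centred on the tiles, let go (horizontal distance between press_bar and frieze below 0.015 m and angle between the y axis of press_bar and the y axis of frieze, either way round below 0.12 rad and height (world z) of press_bar between 0.019 and 0.029 m and angle between press_bar's own z axis and vertical below 0.05 rad and contact force between the fingers and press_bar below 0.5 N), for 0.2 s.
3. each weight stands on the bar over the tile of its own rank (horizontal distance between weight_large and tile_large below 0.015 m and height (world z) of weight_large between 0.038 and 0.05 m and angle between each of weight_large, weight_medium, weight_small's own z axis and vertical below 0.1 rad and horizontal distance between weight_medium and tile_medium below 0.015 m and height (world z) of weight_medium between 0.038 and 0.05 m and horizontal distance between weight_small and tile_small below 0.015 m and height (world z) of weight_small between 0.038 and 0.05 m), for 0.2 s.
At the end, for the whole second after the job is handed in: Glue jar upright on the cork mat, within 16 mm of its centre; bar flat on the tiles, within 15 mm of the frieze's centre and 0.12 rad of its length; each weight upright on the bar, within 15 mm horizontally of the centre of the tile of its own rank; all released and at rest (all of step 3 and horizontal distance between glue_jar and cork_mat below 0.016 m and height (world z) of glue_jar between 0.001 and 0.01 m and angle between glue_jar's own z axis and vertical below 0.1 rad and horizontal distance between press_bar and frieze below 0.015 m and angle between the y axis of press_bar and the y axis of frieze, either way round below 0.12 rad and height (world z) of press_bar between 0.019 and 0.029 m and angle between press_bar's own z axis and vertical below 0.05 rad and linear speed of each of glue_jar, press_bar, weight_large, weight_medium, weight_small below 0.02 m/s); the robot touches nothing.
It fails at once if the large weight was dropped onto the bar or the frieze from over 10 mm (linear speed of weight_large above 0.45 m/s and height (world z) of weight_large between 0.03 and 0.074 m and horizontal distance between weight_large and frieze below 0.14 m).
It fails at once if the medium weight was dropped onto the bar or the frieze from over 10 mm (linear speed of weight_medium above 0.45 m/s and height (world z) of weight_medium between 0.03 and 0.074 m and horizontal distance between weight_medium and frieze below 0.14 m).
It fails at once if the small weight was dropped onto the bar or the frieze from over 10 mm (linear speed of weight_small above 0.45 m/s and height (world z) of weight_small between 0.03 and 0.074 m and horizontal distance between weight_small and frieze below 0.14 m).
It fails at once if the gripper's fingers pressed on the fresh mosaic (over 12 N) (contact force between the fingers and frieze above 12 N or contact force between the fingers and tile_large above 12 N or contact force between the fingers and tile_medium above 12 N or contact force between the fingers and tile_small above 12 N).
It also fails if it takes over 128 s, if anything falls off the work surface, if the arm or the gripper's body presses on something with over 40 N, if the wrist force passes 120 N, or if a joint passes its speed limit or range.

ROBOT

A 7-joint arm with a two-finger parallel gripper is mounted at the origin on the work surface. World frame = base frame: x ahead of the robot, y to its left, z up, the work surface at z = 0. Lengths are in m, angles in rad, forces in N, time in s.
With the tool pointing down it reaches from about 0.4 to 0.85 m from the base axis. Payload 10.4 kg.
Tool frame: the origin (TCP) lies midway between the tips of the shut fingers; the grasp point (between the pads) lies 19 mm behind it; z points along the fingers, x is the direction in which the jaws open and shut, and the axes are right-handed (so a half turn about z gives the same grasp; the last joint's range is limited). The gripper opens to 85 mm and grips with 20 to 120 N. Pads are 22 mm wide; open, the fingers measure 114 mm over their backs; the gripper's body (76 mm by 85 mm) begins 54 mm behind the grasp point. The pads swing forward as they close: fully open they stand 13 mm farther back than shut.
Start: joints at [-1.27, 0.332, -0.065, 1.46, 0.022, 1.35, -0.088], TCP at [0.199, 0.593, 0.2] pointing down, gripper open.
Joint ranges: [-2.6, 2.6], [-0.5, 2.12], [-1.47, 1.34], [0.16, 2.42], [-1.27, 4.41], [0.06, 2.06], [-2.6, 2.6]. Speed limits (rad/s): [2.22, 2.22, 2.79, 2.79, 3.14, 3.14, 3.14].

INTERFACE

Orientations are given as a unit quaternion [x, y, z, w].
In Python, from workcell import monitor, eyes, ticket, models gives the robot as it stands.
- The arm moves only by the tool servo_tool, never from a script. Its argument "motion" is a list of rows, each a list of 7 numbers: the opening, from 0 (shut) to 1 (fully open), then the shift along the tool's x, y, z in m, then the turn, a rotation vector about the tool's x, y, z in degrees. In form: [[fingers, tx, ty, tz, rx, ry, rz], ...]. A call has 1 to 20 rows; each row is the pose to reach, as a shift and turn from the pose commanded when the call began, along the tool's axes at that moment; what a row does not reach only later rows make up. A row lasts 1/8 s, in which the tool goes at most 62.5 mm and 10.7 degrees, less where a joint would pass 70% of its speed; a pose out of reach is approached as far as the arm can. A call with a gripper value outside its range is refused whole. The fingers move at their own pace and stop on an object; "grip_force" is the grip in N (left out, the last holds). Time passes only in rows, so rows that repeat a pose let the fingers close. It gives the time, the measured TCP pose, the force and the opening at its end, in the units of the state.
- monitor.get_obs(): the state, without advancing time (a new reading comes with each control period).
- eyes.camera(name): name is "scene" or "top" or "wrist"; returns (picture, depth): 384x512x3 uint8, blue, green, red; 384x512 float32, m along the optical axis (not along the pixel's ray), 0 where there is no reading.
- eyes.camera_info(name): a dict with "intrinsics" (3x3 intrinsics, pixels), "extrinsics" (4x4, takes a point from world to camera coordinates); the wrist camera has in their place "tool_from_camera" (4x4, takes a point from camera to tool coordinates, whose origin is the TCP and whose axes are the tool frame's). Camera axes: x right, y down, z forward; pixel columns grow to the right and rows downward; lengths in m; the calibration is good to about 2 mm. The wrist camera is an equidistant fisheye: a pixel r from the principal point sees the ray r / f radians off the axis. A picture is of the moment at which its call begins: read the wrist's pose just before it. camera_info takes no time and is no camera call.
- ticket.hand_in(): hands the job in, once; it reports no verdict.
Trained networks look in the newest picture that a camera, given by its name, has taken for a name from the list of things; names that differ only in an ending like _2 or _b are one class to them, and where a whole thing is asked for, a point or a joint stands for the part that bears it (a point fixed in the world has none). Each returns a list of dicts, best first, with "confidence" (0 to 1); they miss things now and then, are a little off and sometimes report something else, mostly with a low value. They report only what shows in the picture. A call takes as long as a camera call. They do not tell look-alikes from the thing itself.
- models.boxes_of(camera, thing): "point" ([x, y, z] in m, in the coordinates of the camera as it stood for that picture, good to about 4 mm: the middle of the surface that is visible of it).
The state is a dict: "clock": time; "joint_pos": joint angles; "joint_velocities": joint speeds; "tau": joint torques, N m; "position": TCP position; "ee_rot": TCP orientation; "ft_force": force on the tool from outside, world axes, zero at the start; "torque": the same for the moment, N m; "grip_width": opening from 0.0 (shut) to 1.0 (fully open).
Only numpy, scipy, OpenCV 4.12 (cv2) and the standard library are available. Lean on these libraries where they do the work, as an engineer would, in place of code of your own. Each camera call takes 0.05 s, during which the arm holds its last target. There are 200 camera calls.

## Working session

There is one attempt and no reset: what is moved stays moved. The work goes in short steps, Python scripts to look and compute and a tool call to move; the robot and the scene stay as the last step left them, time stands still between calls to the robot, and variables do not carry over. Pictures are saved under pics/ and viewed, about 12 in all and at most 16, crops included, and the job is handed in when it is done.

Besides the shell and the picture viewer there is one more tool, called after "Request:" as name([rows], argument=value, ...), one row to a line, values as JSON. servo_tool: Moves the arm, as the interface text tells. Its arguments: {"type":"object","properties":{"motion":{"type":"array"},"grip_force":{"type":"number"}},"required":["motion"]}

```bash
ls; mkdir -p pics
cat > h.py <<'E'
import numpy as np, cv2
from scipy.spatial.transform import Rotation as R
from workcell import monitor, eyes, ticket, models
def world(cam,p):
    p=np.asarray(p,float)
    E=np.array(eyes.camera_info(cam)["extrinsics"]); return np.linalg.inv(E)[:3]@np.r_[p,1]
def cloud(cam,d):
    i=eyes.camera_info(cam);K=np.array(i["intrinsics"]);T=np.linalg.inv(np.array(i["extrinsics"]))
    v,u=np.indices(d.shape);P=np.stack([(u-K[0,2])/K[0,0]*d,(v-K[1,2])/K[1,1]*d,d],-1)
    return P@T[:3,:3].T+T[:3,3]
E
python3 - <<'E'
from h import *
o=monitor.get_obs();print({k:np.round(v,4) for k,v in o.items()})
for c in ("top","scene"):
    im,d=eyes.camera(c);cv2.imwrite(f"pics/{c}0.png",im);np.save(f"pics/{c}0.npy",d)
    print(c,np.round(np.array(eyes.camera_info(c)["extrinsics"]),3).tolist())
for n in "frieze tile_large tile_medium tile_small press_bar glue_jar weight_large weight_medium weight_small cork_mat".split():
    print(n,[(np.round(world("top",b["point"]),3).tolist(),round(b["confidence"],2)) for b in models.boxes_of("top",n)])
E
```

```text
pics
{'clock': np.float64(0.0), 'joint_pos': array([-1.2696,  0.3329, -0.0647,  1.461 ,  0.0216,  1.3499, -0.0885]), 'joint_velocities': array([ 0.0009, -0.0001,  0.0002,  0.0003, -0.0001,  0.0003,  0.0001]), 'tau': array([ 1.10000e-03, -6.25455e+01,  4.98000e-02, -3.91600e+01,
        1.61000e-02,  1.01000e-02, -0.00000e+00]), 'position': array([0.1987, 0.5921, 0.1994]), 'ee_rot': array([ 8.118e-01,  5.839e-01, -6.000e-04,  4.000e-04]), 'ft_force': array([ 0.156 ,  0.7778, -0.0827]), 'torque': array([-0.0431,  0.0045,  0.0016]), 'grip_width': np.float64(1.0019)}
top [[0.011, -1.0, 0.013, -0.057], [-0.999, -0.011, -0.033, 0.488], [0.033, -0.012, -0.999, 1.207], [0.0, 0.0, 0.0, 1.0]]
scene [[0.202, 0.979, -0.012, -0.071], [0.648, -0.143, -0.749, -0.308], [-0.735, 0.144, -0.663, 1.607], [0.0, 0.0, 0.0, 1.0]]
frieze [([0.495, 0.022, 0.019], 0.97)]
tile_large [([0.498, 0.036, 0.022], 0.62)]
tile_medium [([0.481, 0.114, 0.026], 0.6)]
tile_small [([0.498, 0.033, 0.023], 0.58), ([0.517, -0.053, 0.023], 0.47)]
press_bar [([0.45, 0.316, 0.019], 0.78)]
glue_jar [([0.523, 0.326, 0.089], 0.83), ([0.5, 0.033, 0.022], 0.6)]
weight_large [([0.481, -0.425, 0.037], 0.92), ([0.58, -0.414, 0.038], 0.75), ([0.442, -0.316, 0.034], 0.73), ([0.328, -0.42, 0.038], 0.64)]
weight_medium [([0.663, 0.139, 0.036], 0.53)]
weight_small [([0.663, -0.067, 0.024], 0.44)]
cork_mat [([0.618, -0.303, 0.001], 0.89)]
```

View pics/top0.png

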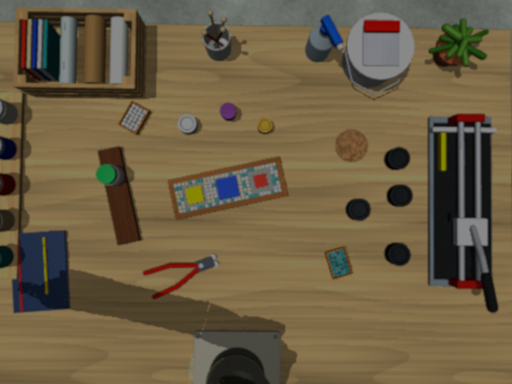

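View pics/scene0.png

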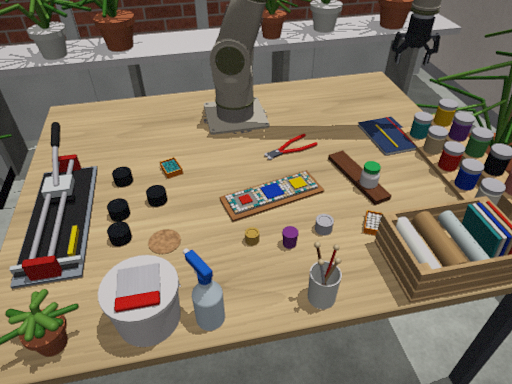

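The top view shows the frieze at (228,188): yellow (195,195), blue (228,188), red (261,181). The bar is at (120,195) with the jar at (108,175), the mat at (351,145), steel at (187,124) and brass at (265,126). There are four black cylinders, and the leftmost is at (358,209). Next I'll measure accurately.

Run:
```python
from h import *
im=cv2.imread("pics/top0.png");d=np.load("pics/top0.npy");P=cloud("top",d);hsv=cv2.cvtColor(im,cv2.COLOR_BGR2HSV)
z=P[...,2]
def roi(c,r):
    m=np.zeros(z.shape,bool);m[c[1]-r:c[1]+r+1,c[0]-r:c[0]+r+1]=1;return m
def rep(n,m):
    v=np.argwhere(m)[:,::-1].astype(np.float32); p=P[m]
    q=p[:,:2].astype(np.float32)*1000; r=cv2.minAreaRect(q)
    (c,rad)=cv2.minEnclosingCircle(q)
    print(n,len(v),"mean",np.round(p.mean(0),4),"rect",np.round(r[0],1),np.round(r[1],1),round(r[2],1),"circ",np.round(c,1),round(rad,1))
rep("steel",roi((187,124),15)&(z>.03));rep("brass",roi((265,126),14)&(z>.026));rep("black",roi((358,209),16)&(z>.03))
rep("jar",roi((108,175),18)&(z>.07));rep("jarcap",roi((108,175),18)&(z>.084))
h,s,v=hsv[...,0],hsv[...,1],hsv[...,2]
rep("mat",roi((351,145),22)&(s>110)&(z<.02))
print(hsv[145,351],hsv[145,380],hsv[195,125],hsv[200,150])
bar=(z>.012)&(z<.03);bar[:, :90]=0;bar[:,145:]=0;bar[:143]=0;bar[250:]=0;rep("bar",bar)
f=(z>.008)&(z<.04);f[:, :162]=0;f[:,295:]=0;f[:150]=0;f[225:]=0;rep("frieze",f)
rep("yel",roi((195,195),14)&(h>20)&(h<35)&(s>180)&(v>120));rep("blue",roi((228,188),16)&(h>110)&(h<130)&(s>180));rep("red",roi((261,181),12)&((h<6)|(h>172))&(s>180))
o=np.zeros((384,512,3),np.uint8)+im
rgba=np.vstack([cv2.resize(im[100:270,90:300],None,fx=3,fy=3)]);cv2.imwrite("pics/crop0.png",rgba)
print(np.round(z[205:214:4,354:363:4],4), np.round(z[145,351],4), "bench",np.round(z[230,180],4),np.round(z[200,150],4),np.round(z[170,320],4))
print(eyes.camera_info("wrist"))
```

```text
steel 281 mean [0.664  0.1389 0.0486] rect [574.5  52.1] [304.7  47.2] 43.9 circ [566.4  60.5] 152.8
brass 178 mean [ 0.6576 -0.0648  0.0722] rect [566.1 -61. ] [ 37.8 237.5] 87.3 circ [566.6 -51. ] 119.1
black 416 mean [ 0.4438 -0.315   0.0463] rect [ 441.8 -192.2] [ 58.1 311.1] 0.5 circ [ 445.8 -192.2] 155.6
jar 346 mean [0.5219 0.3165 0.1411] rect [479.  164.1] [403.2  47.8] 74.6 circ [490.1 161. ] 202.0
jarcap 323 mean [0.5219 0.3165 0.1456] rect [479.  164.1] [403.2  47.8] 74.6 circ [490.1 161. ] 202.0
mat 1683 mean [ 0.6264 -0.3058  0.0016] rect [ 625.  -305.5] [108.2 122.7] 0.6 circ [ 626.5 -305.9] 80.4
[ 15 146 117] [ 19 112 134] [ 12 184  61] [ 19 114 132]
bar 1842 mean [0.4618 0.3181 0.0194] rect [474.1 323. ] [260.  62.] 13.1 circ [473.6 322.8] 132.2
frieze 4572 mean [0.4974 0.0318 0.0178] rect [497.9  32.1] [110.1 309.9] 12.8 circ [497.3  31.7] 162.8
yel 227 mean [0.4769 0.1183 0.0237] rect [476.7 118.5] [39.9 40. ] 13.1 circ [477.2 118. ] 26.9
blue 359 mean [0.4968 0.0307 0.0237] rect [496.8  30.7] [50.1 50.8] 12.8 circ [496.3  30.8] 33.7
red 110 mean [ 0.5158 -0.057   0.0345] rect [489.5 -55.7] [31.  85.3] 85.1 circ [489.9 -52. ] 44.2
[[0.0368 0.0348 0.0394]
 [0.0366 0.0356 0.0386]
 [0.0354 0.0375 0.0376]] 0.0009 bench -0.0019 0.0011 0.0044
{'intrinsics': array([[297.31863964,   0.        , 254.21516755],
       [  0.        , 297.31863964, 193.01632533],
       [  0.        ,   0.        ,   1.        ]]), 'tool_from_camera': array([[ 9.99999829e-01, -4.07827732e-04, -4.18590978e-04,
        -3.60027615e-04],
       [ 5.16161012e-04,  9.52246434e-01,  3.05330089e-01,
        -7.91734411e-02],
       [ 2.74079689e-04, -3.05330253e-01,  9.52246482e-01,
        -1.73585264e-01],
       [ 0.00000000e+00,  0.00000000e+00,  0.00000000e+00,
         1.00000000e+00]])}
```

```bash
cat >> h.py <<'E'
def go(x,y,z,yaw):
    "tool-frame shift (mm) and rz (deg) to world TCP x,y,z with jaw direction yaw deg (tool down)"
    o=monitor.get_obs();r=R.from_quat(o["ee_rot"]);m=r.as_matrix()
    c,s=np.cos(np.radians(yaw)),np.sin(np.radians(yaw))
    T=np.array([[c,s,0],[s,-c,0],[0,0,-1]]).T
    print("pos",np.round(o["position"],4),"yaw",round(np.degrees(np.arctan2(m[1,0],m[0,0])),1),"shift",np.round(m.T@(np.array([x,y,z])-o["position"]),4),"rot",np.round((r.inv()*R.from_matrix(T)).as_rotvec(degrees=True),1))
E
python3 - <<'E'
from h import *
im=cv2.imread("pics/top0.png");d=np.load("pics/top0.npy");P=cloud("top",d);hsv=cv2.cvtColor(im,cv2.COLOR_BGR2HSV)
h,s,v=cv2.split(hsv);z=P[...,2]
def rep(n,m,c,r):
    k=np.zeros(z.shape,bool);k[c[1]-r:c[1]+r+1,c[0]-r:c[0]+r+1]=1;m=(m&k).astype(np.uint8)
    nl,l,st,_=cv2.connectedComponentsWithStats(m);m=l==1+np.argmax(st[1:,4])
    p=P[m];cc,rad=cv2.minEnclosingCircle((p[:,:2]*1000).astype(np.float32));print(n,m.sum(),"mean",np.round(p.mean(0)*1000,1),"mid",np.round((p.min(0)+p.max(0))*500,1),"circ",np.round(cc,1),round(rad,1))
rep("steel",(z>.03)&(z<.045),(187,124),15);rep("brass",(z>.026)&(z<.04),(265,126),14);rep("black",(z>.032)&(z<.046),(358,209),16)
rep("cap",(z>.084)&(z<.097),(108,175),18)
rep("mat",(s>124)&(h<18)&(z<.02),(351,145),22)
rep("red",((h<6)|(h>172))&(s>180)&(z<.03),(261,181),12)
go(.5219,.327,.2,71.4)
E
```

```text
steel 278 mean [666.3 140.8  35.9] mid [665.8 141.1  36.8] circ [666.2 140.6] 25.0
brass 171 mean [664.8 -65.7  32. ] mid [665.2 -65.6  31.9] circ [665.  -66.3] 19.9
black 396 mean [ 443.7 -317.5   38. ] mid [ 443.  -318.5   38.5] circ [ 443.7 -317.7] 30.0
cap 307 mean [525.8 334.9  89.4] mid [525.7 335.5  89.5] circ [526.4 335.4] 25.0
mat 832 mean [ 617.1 -304.9    3.5] mid [ 617.3 -305.3    3.5] circ [ 617.9 -305.5] 45.3
red 109 mean [516.4 -57.2  23.6] mid [516.4 -58.   23.8] circ [516.4 -58.1] 17.6
pos [0.1989 0.5925 0.2002] yaw 71.4 shift [-1.489e-01  3.907e-01  2.000e-04] rot [ 0. -0.  0.]
```

Request:
servo_tool([
  [1, -0.14, 0.392, 0, 0, 0, 0],
  [1, -0.14, 0.392, 0, 0, 0, 0],
  [1, -0.14, 0.392, 0, 0, 0, 0],
  [1, -0.14, 0.392, 0, 0, 0, 0],
  [1, -0.14, 0.392, 0, 0, 0, 0],
  [1, -0.14, 0.392, 0, 0, 0, 0],
  [1, -0.14, 0.392, 0, 0, 0, 0],
  [1, -0.14, 0.392, 0, 0, 0, 0],
  [1, -0.14, 0.392, 0.05, 0, 0, 0],
  [1, -0.14, 0.392, 0.05, 0, 0, 0],
  [1, -0.14, 0.392, 0.05, 0, 0, 0],
], grip_force=30)

```text
clock: 1.98
position: [0.5259, 0.336, 0.1518]
ee_rot: [0.812, 0.584, 0.001, -0.0]
ft_force: [0.6, -0.7, 0.8]
grip_width: 1.002
```

Run:
```python
from h import *
im,d=eyes.camera("wrist");cv2.imwrite("pics/w1.png",im)
go(.526,.3353,.037,71.4)
```

```text
pos [0.5264 0.3361 0.1523] yaw 71.5 shift [-0.0011 -0.0002  0.1153] rot [ 0.1 -0.1  0.1]
```

View pics/w1.png

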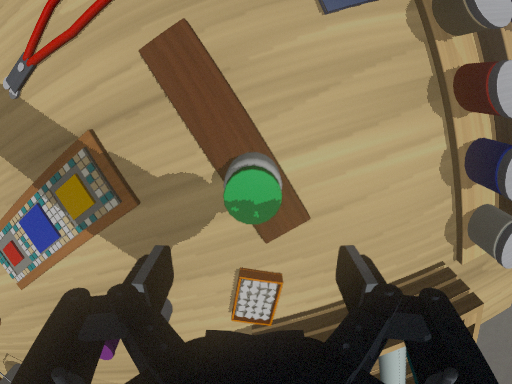

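The wrist picture shows the cap at (253,193), centred between the fingers at (155,270) and (358,270). Next I descend, grip and lift.

Request:
servo_tool([
  [1, 0, 0, 0.05, 0, 0, 0],
  [1, 0, 0, 0.09, 0, 0, 0],
  [1, 0, 0, 0.115, 0, 0, 0],
  [1, 0, 0, 0.115, 0, 0, 0],
  [0.5, 0, 0, 0.115, 0, 0, 0],
  [0.5, 0, 0, 0.115, 0, 0, 0],
  [0.5, 0, 0, 0.115, 0, 0, 0],
  [0.5, 0, 0, 0.115, 0, 0, 0],
  [0.5, 0, 0, 0.115, 0, 0, 0],
  [0.5, 0, 0, 0.115, 0, 0, 0],
  [0.5, 0, 0, 0.095, 0, 0, 0],
  [0.5, 0, 0, 0.05, 0, 0, 0],
  [0.5, 0, 0, 0, 0, 0, 0],
  [0.5, 0, 0, 0, 0, 0, 0],
], grip_force=35)

```text
clock: 3.78
position: [0.5283, 0.3366, 0.1564]
ee_rot: [0.812, 0.584, 0.005, -0.0]
ft_force: [1.2, 0.4, -2.8]
grip_width: 0.569
```

Run:
```python
from h import *
go(.6175,-.3053,.17,-20)
```

```text
pos [0.5283 0.3366 0.1564] yaw 71.4 shift [-0.5799  0.289  -0.0165] rot [-0.1 -0.6 91.4]
```

Request:
servo_tool([
  [0.4, -0.055, 0.027, 0, 0, 0, 8],
  [0.4, -0.11, 0.055, 0, 0, 0, 16],
  [0.4, -0.16, 0.08, 0, 0, 0, 24],
  [0.4, -0.21, 0.105, 0, 0, 0, 32],
  [0.4, -0.26, 0.13, 0, 0, 0, 40],
  [0.4, -0.31, 0.155, 0, 0, 0, 48],
  [0.4, -0.36, 0.18, 0, 0, 0, 56],
  [0.4, -0.41, 0.205, 0, 0, 0, 64],
  [0.4, -0.46, 0.23, 0, 0, 0, 72],
  [0.4, -0.51, 0.255, 0, 0, 0, 80],
  [0.4, -0.55, 0.275, 0, 0, 0, 88],
  [0.4, -0.58, 0.289, 0, 0, 0, 91],
  [0.4, -0.58, 0.289, 0, 0, 0, 91],
  [0.4, -0.58, 0.289, 0, 0, 0, 91],
  [0.4, -0.58, 0.289, 0, 0, 0, 91],
])

```text
clock: 5.65
position: [0.6158, -0.3051, 0.1502]
ee_rot: [0.986, -0.169, -0.0, -0.001]
ft_force: [-0.3, -0.1, -1.9]
grip_width: 0.57
```

Run:
```python
from h import *
im,d=eyes.camera("wrist");cv2.imwrite("pics/w2.png",im)
go(.6175,-.3053,.023,-20)
```

```text
pos [ 0.6158 -0.3052  0.1503] yaw -19.4 shift [ 0.0016 -0.0004  0.1273] rot [-0.1  0.   0.6]
```

View pics/w2.png

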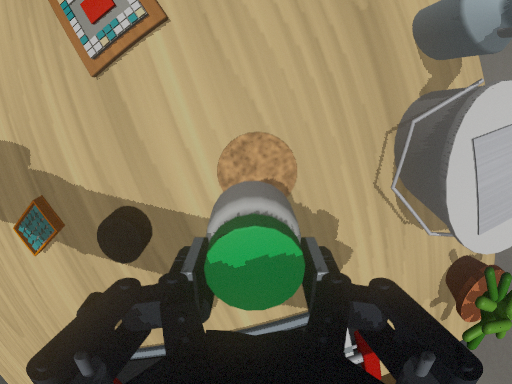

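The jar at (255,250) is held upright above the mat at (257,165). Lower it.

Request:
servo_tool([
  [0.4, 0.002, 0, 0.05, 0, 0, 0],
  [0.4, 0.002, 0, 0.09, 0, 0, 0],
  [0.4, 0.002, 0, 0.11, 0, 0, 0],
  [0.4, 0.002, 0, 0.12, 0, 0, 0],
  [0.4, 0.002, 0, 0.124, 0, 0, 0],
  [0.4, 0.002, 0, 0.126, 0, 0, 0],
  [0.4, 0.002, 0, 0.126, 0, 0, 0],
])

```text
clock: 6.58
position: [0.6177, -0.3076, 0.025]
ee_rot: [0.985, -0.17, 0.001, 0.0]
ft_force: [-0.4, 0.5, -2.6]
grip_width: 0.568
```

Request:
servo_tool([
  [0.4, 0, 0, 0.001, 0, 0, 0],
  [0.4, 0, 0, 0.002, 0, 0, 0],
  [0.4, 0, 0, 0.003, 0, 0, 0],
  [0.4, 0, 0, 0.003, 0, 0, 0],
])

```text
clock: 7.08
position: [0.6173, -0.3075, 0.0216]
ee_rot: [0.985, -0.17, 0.0, -0.0]
ft_force: [-2.1, 1.7, 2.5]
grip_width: 0.569
```

Contact registered; release and go up.

Request:
servo_tool([
  [0.8, 0, 0, 0, 0, 0, 0],
  [1, 0, 0, 0, 0, 0, 0],
  [1, 0, 0, 0, 0, 0, 0],
  [1, 0, 0, 0, 0, 0, 0],
  [1, 0, 0, -0.03, 0, 0, 0],
  [1, 0, 0, -0.08, 0, 0, 0],
  [1, 0, 0, -0.14, 0, 0, 0],
  [1, 0, 0, -0.16, 0, 0, 0],
])

```text
clock: 8.07
position: [0.6185, -0.3085, 0.1856]
ee_rot: [0.985, -0.17, 0.003, 0.001]
ft_force: [0.3, -0.4, 0.1]
grip_width: 0.999
```

Run:
```python
from h import *
im,d=eyes.camera("wrist");cv2.imwrite("pics/w3.png",im)
im,d=eyes.camera("top");cv2.imwrite("pics/t3.png",im);P=cloud("top",d);z=P[...,2]
m=(z>.06)&(z<.082);m[:,:330]=0;m[:,372:]=0;m[:125]=0;m[165:]=0
if m.any(): print(m.sum(),P[m].mean(0))
go(.474,.323,.1,103.1)
```

```text
260 [ 0.615892   -0.30130387  0.07300527]
pos [ 0.6182 -0.3081  0.1838] yaw -19.6 shift [-0.3475 -0.5464  0.0824] rot [ 3.000e-01 -1.000e-01 -1.227e+02]
```

View pics/w3.png

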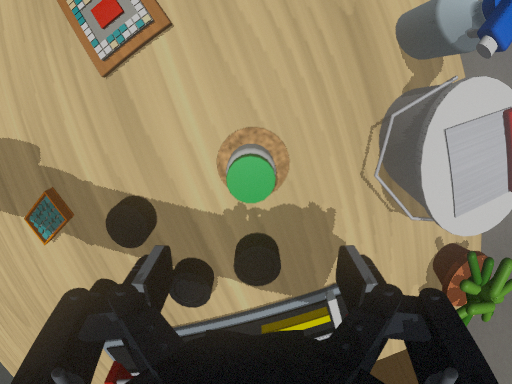

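The jar at (251,175) stands upright on the mat at (253,160). Next, the bar.

Request:
servo_tool([
  [1, -0.028, -0.045, 0, 0, 0, -10],
  [1, -0.056, -0.09, 0, 0, 0, -20],
  [1, -0.085, -0.135, 0, 0, 0, -30],
  [1, -0.115, -0.18, 0, 0, 0, -40],
  [1, -0.145, -0.23, 0, 0, 0, -50],
  [1, -0.175, -0.275, 0, 0, 0, -60],
  [1, -0.205, -0.32, 0, 0, 0, -70],
  [1, -0.235, -0.37, 0, 0, 0, -80],
  [1, -0.265, -0.42, 0, 0, 0, -90],
  [1, -0.295, -0.465, 0, 0, 0, -100],
  [1, -0.325, -0.51, 0, 0, 0, -110],
  [1, -0.347, -0.546, 0, 0, 0, -120],
  [1, -0.347, -0.546, 0.02, 0, 0, -123],
  [1, -0.347, -0.546, 0.04, 0, 0, -123],
  [1, -0.347, -0.546, 0.04, 0, 0, -123],
])

```text
clock: 10.05
position: [0.4712, 0.3223, 0.1382]
ee_rot: [0.619, 0.785, -0.003, -0.001]
ft_force: [1.0, -0.0, 0.3]
grip_width: 1.0
```

Run:
```python
from h import *
im,d=eyes.camera("wrist");cv2.imwrite("pics/w4.png",im)
im,d=eyes.camera("top");cv2.imwrite("pics/t4.png",im);np.save("pics/t4.npy",d)
go(.474,.323,.01,103.1);print(np.round(monitor.get_obs()["joint_pos"],2))
```

```text
pos [0.4727 0.323  0.1408] yaw 103.4 shift [-0.0003  0.0014  0.1308] rot [-0.1  0.   0.3]
[-0.76  0.26  0.1   1.69 -0.03  1.2   1.15]
```

View pics/w4.png

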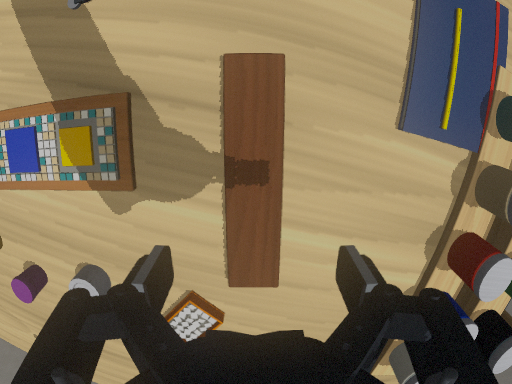

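Request:
servo_tool([
  [1, 0, 0.001, 0.05, 0, 0, 0],
  [1, 0, 0.001, 0.1, 0, 0, 0],
  [1, 0, 0.001, 0.125, 0, 0, 0],
  [1, 0, 0.001, 0.133, 0, 0, 0],
  [1, 0, 0.001, 0.135, 0, 0, 0],
  [1, 0, 0.001, 0.135, 0, 0, 0],
])

```text
clock: 10.9
position: [0.4748, 0.3241, 0.0076]
ee_rot: [0.619, 0.785, 0.001, 0.0]
ft_force: [0.2, -0.6, -0.2]
grip_width: 1.002
```

Request:
servo_tool([
  [1, 0, 0, 0.004, 0, 0, 0],
  [1, 0, 0, 0.007, 0, 0, 0],
  [0.5, 0, 0, 0.007, 0, 0, 0],
  [0.5, 0, 0, 0.007, 0, 0, 0],
  [0.5, 0, 0, 0.007, 0, 0, 0],
  [0.5, 0, 0, 0.007, 0, 0, 0],
  [0.5, 0, 0, 0.007, 0, 0, 0],
  [0.5, 0, 0, 0.007, 0, 0, 0],
], grip_force=60)

```text
clock: 11.9
position: [0.474, 0.3235, -0.0008]
ee_rot: [0.619, 0.785, 0.0, -0.0]
ft_force: [-0.2, 0.1, -0.0]
grip_width: 0.499
```

Run:
```python
from h import *
print({k:np.round(v,3) for k,v in monitor.get_obs().items() if k in("position","ft_force","grip_width")})
```

```text
{'position': array([ 0.474,  0.324, -0.001]), 'ft_force': array([-0.162,  0.06 , -0.043]), 'grip_width': np.float64(0.499)}
```

Run:
```python
from h import *
im,d=eyes.camera("wrist");cv2.imwrite("pics/w5.png",im)
```

```text
(no output)
```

View pics/w5.png

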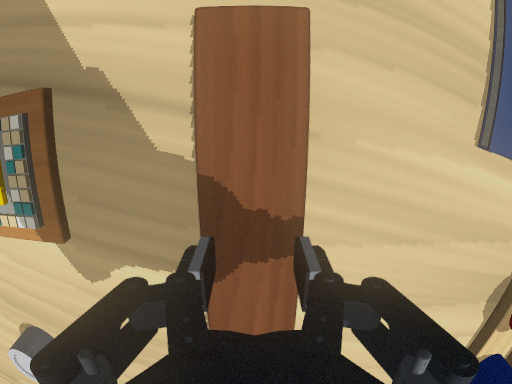

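Run:
```python
from h import *
im,d=eyes.camera("wrist");i=eyes.camera_info("wrist");K=i["intrinsics"];T=i["tool_from_camera"]
v,u=np.indices(d.shape);x=(u-K[0,2])/K[0,0];y=(v-K[1,2])/K[1,1];th=np.hypot(x,y)
s=np.tan(th)/np.maximum(th,1e-9)
P=np.stack([x*s*d,y*s*d,d],-1)@T[:3,:3].T+T[:3,3]
for r in (225,235,240,250,265,280):
    print(r,[(c,np.round(P[r,c]*1000,0).astype(int).tolist()) for c in (198,204,210,214,255,296,300,306)])
```

```text
225 [(198, [-36, -2, -1]), (204, [-28, -11, -21]), (210, [-25, -11, -20]), (214, [-23, -11, -21]), (255, [1, -12, -22]), (296, [24, -11, -21]), (300, [26, -12, -22]), (306, [33, -2, -1])]
235 [(198, [-37, 5, 0]), (204, [-29, -5, -21]), (210, [-25, -5, -21]), (214, [-23, -5, -21]), (255, [1, -5, -21]), (296, [24, -5, -21]), (300, [26, -5, -21]), (306, [34, 5, -1])]
240 [(198, [-37, 9, 0]), (204, [-25, -12, -41]), (210, [-22, -12, -41]), (214, [-23, -2, -21]), (255, [1, -2, -20]), (296, [21, -11, -40]), (300, [23, -12, -41]), (306, [26, -11, -40])]
250 [(198, [-26, -12, -51]), (204, [-23, -12, -52]), (210, [-21, -11, -50]), (214, [-22, -2, -33]), (255, [1, 5, -21]), (296, [22, -6, -40]), (300, [22, -12, -52]), (306, [24, -12, -52])]
265 [(198, [-24, -12, -64]), (204, [-21, -13, -67]), (210, [-21, -4, -51]), (214, [-21, 4, -39]), (255, [1, 15, -20]), (296, [22, 1, -43]), (300, [21, -7, -57]), (306, [22, -12, -65])]
280 [(198, [-24, -8, -70]), (204, [-21, -7, -69]), (210, [-21, 3, -54]), (214, [-25, 26, -21]), (255, [1, 26, -21]), (296, [21, 7, -48]), (300, [21, 0, -59]), (306, [22, -7, -70])]
```

Run:
```python
from h import *
im,d=eyes.camera("wrist");i=eyes.camera_info("wrist");K=i["intrinsics"];T=i["tool_from_camera"]
v,u=np.indices(d.shape);x=(u-K[0,2])/K[0,0];y=(v-K[1,2])/K[1,1];th=np.hypot(x,y)
s=np.tan(th)/np.maximum(th,1e-9)
P=np.stack([x*s*d,y*s*d,d],-1)@T[:3,:3].T+T[:3,3]
P*=1000
for lo,hi in ((170,256),(256,340)):
    m=(u>lo)&(u<hi)&(v>230)&(v<300)&(P[...,2]<-24)&(d>0)
    q=P[m];k=np.argsort(-q[:,2])[:12];print(np.round(q[k]).astype(int).tolist())
bl=(im.max(2)<60)
print(np.round(P[238:262:3,211]).astype(int).tolist())
print("pads z at y>0:",np.round(P[250:300:5,214]).astype(int).tolist())
```

```text
[[-21, -4, -33], [-21, -3, -33], [-22, -2, -33], [-21, -3, -33], [-21, -5, -33], [-21, -2, -34], [-21, 2, -34], [-21, 0, -34], [-21, 1, -35], [-21, 0, -35], [-21, -10, -35], [-21, 2, -35]]
[[22, -4, -33], [22, -2, -33], [21, -4, -33], [22, -1, -33], [21, -3, -33], [22, 2, -33], [21, -1, -34], [21, -3, -34], [22, 0, -34], [22, 1, -34], [21, -1, -34], [22, 1, -35]]
[[-22, -12, -39], [-21, -12, -43], [-21, -11, -43], [-21, -11, -46], [-21, -9, -46], [-21, -7, -46], [-21, -7, -48], [-21, -5, -48]]
pads z at y>0: [[-22, -2, -33], [-21, -2, -38], [-21, 1, -39], [-21, 4, -39], [-21, 6, -41], [-21, 10, -40], [-25, 27, -20], [-25, 30, -20], [-25, 35, -20], [-26, 38, -21]]
```

The depth image shows the fingertips about 33 mm behind the reported TCP. So the fingers closed above the bar, and the jar was held by its cap. I'll reopen and go lower in steps.

Request:
servo_tool([
  [1, 0, 0, -0.005, 0, 0, 0],
  [1, 0, 0, -0.005, 0, 0, 0],
  [1, 0, 0, -0.005, 0, 0, 0],
  [1, 0, 0, -0.005, 0, 0, 0],
  [1, 0, 0, 0.005, 0, 0, 0],
  [1, 0, 0, 0.015, 0, 0, 0],
  [1, 0, 0, 0.02, 0, 0, 0],
  [1, 0, 0, 0.02, 0, 0, 0],
])

```text
clock: 13.05
position: [0.4736, 0.3232, -0.0215]
ee_rot: [0.619, 0.785, -0.001, -0.0]
ft_force: [0.1, 0.1, 0.7]
grip_width: 1.0
```

```bash
cat >> h.py <<'E'
def wcloud():
    im,d=eyes.camera("wrist");i=eyes.camera_info("wrist");K=i["intrinsics"];T=i["tool_from_camera"]
    v,u=np.indices(d.shape);x=(u-K[0,2])/K[0,0];y=(v-K[1,2])/K[1,1];th=np.hypot(x,y)
    s=np.tan(th)/np.maximum(th,1e-9)
    return im,np.where(d[...,None]>0,1000*(np.stack([x*s*d,y*s*d,d],-1)@T[:3,:3].T+T[:3,3]),np.nan)
E
python3 - <<'E'
from h import *
o=monitor.get_obs();print(np.round(o["position"],4),o["ft_force"],o["grip_width"])
im,P=wcloud()
v,u=np.indices(im.shape[:2])
print("floor z bar",np.round(np.median(P[100:150,240:270,2])),"bench",np.round(np.median(P[100:150,350:400,2])))
for lo,hi in ((100,225),(285,420)):
    m=(u>lo)&(u<hi)&(v>200)&(v<330)&(im.max(2)<75)&(abs(P[...,1])<14)&(P[...,2]<np.median(P[100:150,350:400,2])-4)
    q=P[m];k=np.argsort(-q[:,2])[:10];print(np.round(q[k]).astype(int).tolist())
E
```

```text
[ 0.4736  0.3232 -0.0215] [0.1093147  0.09649549 0.6645494 ] 1.0002507711750988
floor z bar nan bench nan
[]
[]
```

Run:
```python
from h import *
im,P=wcloud();cv2.imwrite("pics/w6.png",im)
v,u=np.indices(im.shape[:2])
b=np.nanmedian(P[100:150,350:400,2]);print("bar",np.nanmedian(P[100:150,240:270,2]),"bench",b)
for lo,hi in ((100,225),(285,420)):
    m=(u>lo)&(u<hi)&(v>200)&(v<330)&(im.max(2)<75)&(abs(P[...,1])<14)&(P[...,2]<b-4)
    q=P[m];k=np.argsort(-q[:,2])[:10];print(np.round(q[k]).astype(int).tolist())
```

```text
bar -40.87567618590493 bench -20.858356388231304
[[-22, -4, -40], [-30, 8, -41], [-21, -7, -41], [-30, 6, -42], [-31, 6, -42], [-43, -7, -44], [-43, -5, -44], [-43, -2, -44], [-43, -6, -45], [-43, 8, -45]]
[[43, -2, -45], [43, 0, -45], [43, -4, -45], [43, 1, -45], [43, 2, -45], [43, 3, -45], [43, -3, -45], [43, -3, -45], [43, 5, -46], [43, 2, -46]]
```

View pics/w6.png

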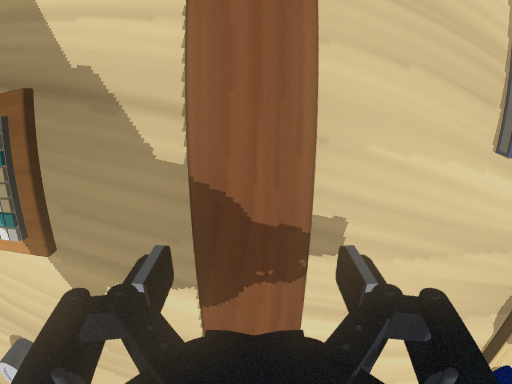

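The bar at (252,150) lies between the open fingers, whose tips at (160,255) and (350,255) are 45 mm behind the TCP. Bench depth agrees with the TCP height, so the tool offset is about 32 mm. I go 10 mm lower and close.

Request:
servo_tool([
  [1, 0, 0, 0.005, 0, 0, 0],
  [1, 0, 0, 0.01, 0, 0, 0],
  [1, 0, 0, 0.01, 0, 0, 0],
  [0.5, 0, 0, 0.01, 0, 0, 0],
  [0.5, 0, 0, 0.01, 0, 0, 0],
  [0.5, 0, 0, 0.01, 0, 0, 0],
  [0.5, 0, 0, 0.01, 0, 0, 0],
  [0.5, 0, 0, 0.01, 0, 0, 0],
  [0.5, 0, 0, 0.01, 0, 0, 0],
], grip_force=60)

```text
clock: 14.28
position: [0.4743, 0.3237, -0.0303]
ee_rot: [0.619, 0.785, 0.0, 0.0]
ft_force: [-0.3, -1.2, 5.4]
grip_width: 0.687
```

Request:
servo_tool([
  [0.5, 0, 0, -0.02, 0, 0, 0],
  [0.5, 0, 0, -0.06, 0, 0, 0],
  [0.5, 0, 0, -0.1, 0, 0, 0],
  [0.5, 0, 0, -0.1, 0, 0, 0],
  [0.5, 0, 0, -0.1, 0, 0, 0],
])

```text
clock: 14.9
position: [0.4735, 0.3232, 0.0684]
ee_rot: [0.619, 0.785, -0.001, -0.0]
ft_force: [-0.4, -0.4, -1.9]
grip_width: 0.686
```

Run:
```python
from h import *
go(.4972,.0314,.07,12.8)
im,P=wcloud();print("bar",np.nanmedian(P[100:150,240:265,2]))
```

```text
pos [0.4735 0.3232 0.0684] yaw 103.4 shift [-0.2893 -0.0448 -0.0015] rot [-0.   0.1 90.6]
bar -50.13230596751826
```

Request:
servo_tool([
  [0.5, -0.015, -0.002, 0, 0, 0, 5],
  [0.5, -0.04, -0.006, 0, 0, 0, 13],
  [0.5, -0.07, -0.011, 0, 0, 0, 22],
  [0.5, -0.1, -0.016, 0, 0, 0, 31],
  [0.5, -0.13, -0.02, 0, 0, 0, 40],
  [0.5, -0.16, -0.025, 0, 0, 0, 49],
  [0.5, -0.19, -0.03, 0, 0, 0, 58],
  [0.5, -0.22, -0.035, 0, 0, 0, 67],
  [0.5, -0.25, -0.039, 0, 0, 0, 76],
  [0.5, -0.275, -0.043, 0, 0, 0, 84],
  [0.5, -0.289, -0.045, 0, 0, 0, 90.5],
  [0.5, -0.289, -0.045, 0, 0, 0, 90.5],
  [0.5, -0.289, -0.045, 0, 0, 0, 90.5],
  [0.5, -0.289, -0.045, 0, 0, 0, 90.5],
])

```text
clock: 16.7
position: [0.4972, 0.0328, 0.0689]
ee_rot: [0.993, 0.114, -0.0, -0.0]
ft_force: [-0.3, -0.1, -2.1]
grip_width: 0.681
```

Run:
```python
from h import *
go(.4972,.0314,-.006,12.8)
im,P=wcloud();cv2.imwrite("pics/w7.png",im);print("bar",np.nanmedian(P[100:150,240:265,2]))
```

```text
pos [0.4972 0.0328 0.0689] yaw 13.1 shift [-0.0003  0.0014  0.0749] rot [-0.   0.   0.3]
bar -50.13451370563149
```

View pics/w7.png

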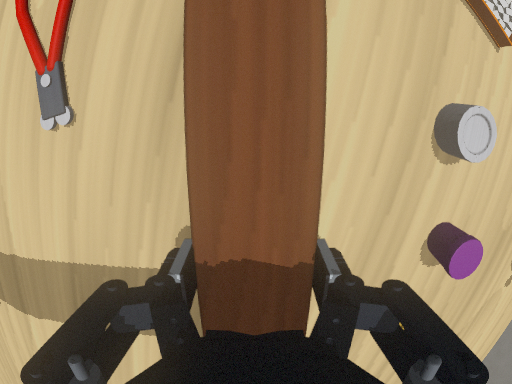

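The bar is held level and centred between the fingers (columns 190–322). Lower it onto the tiles.

Request:
servo_tool([
  [0.5, 0, 0.001, 0.03, 0, 0, 0.3],
  [0.5, 0, 0.001, 0.055, 0, 0, 0.3],
  [0.5, 0, 0.001, 0.067, 0, 0, 0.3],
  [0.5, 0, 0.001, 0.071, 0, 0, 0.3],
  [0.5, 0, 0.001, 0.073, 0, 0, 0.3],
  [0.5, 0, 0.001, 0.073, 0, 0, 0.3],
])

```text
clock: 17.5
position: [0.4981, 0.0311, -0.0033]
ee_rot: [0.994, 0.11, 0.0, -0.0]
ft_force: [-0.1, -0.6, -1.9]
grip_width: 0.685
```

Request:
servo_tool([
  [0.5, 0, 0, 0.001, 0, 0, 0],
  [0.5, 0, 0, 0.002, 0, 0, 0],
  [0.5, 0, 0, 0.003, 0, 0, 0],
  [0.5, 0, 0, 0.003, 0, 0, 0],
])

```text
clock: 18.0
position: [0.4977, 0.0311, -0.0063]
ee_rot: [0.994, 0.11, 0.0, -0.0]
ft_force: [-2.8, -0.2, 6.6]
grip_width: 0.685
```

Request:
servo_tool([
  [0.72, 0, 0, 0, 0, 0, 0],
  [0.85, 0, 0, 0, 0, 0, 0],
  [1, 0, 0, 0, 0, 0, 0],
  [1, 0, 0, 0, 0, 0, 0],
  [1, 0, 0, -0.03, 0, 0, 0],
  [1, 0, 0, -0.08, 0, 0, 0],
  [1, 0, 0, -0.13, 0, 0, 0],
  [1, 0, 0, -0.13, 0, 0, 0],
])

```text
clock: 19.0
position: [0.5001, 0.0313, 0.1268]
ee_rot: [0.994, 0.11, 0.003, -0.001]
ft_force: [-0.5, -0.5, -0.9]
grip_width: 0.998
```

Run:
```python
from h import *
go(.4437,-.318,.08,-9)
```

```text
pos [0.5001 0.0313 0.1268] yaw 12.6 shift [-0.1318  0.3286  0.0457] rot [-0.1 -0.4 21.6]
```

Request:
servo_tool([
  [1, -0.023, 0.057, 0, 0, 0, 0],
  [1, -0.046, 0.114, 0, 0, 0, 0],
  [1, -0.069, 0.171, 0, 0, 0, 0],
  [1, -0.092, 0.228, 0, 0, 0, 0],
  [1, -0.115, 0.285, 0, 0, 0, 0],
  [1, -0.131, 0.328, 0, 0, 0, 0],
  [1, -0.131, 0.328, 0.03, 0, 0, 0],
  [1, -0.131, 0.328, 0.05, 0, 0, 0],
  [1, -0.131, 0.328, 0.05, 0, 0, 0],
])

```text
clock: 20.12
position: [0.4401, -0.3171, 0.0711]
ee_rot: [0.994, 0.11, -0.002, -0.001]
ft_force: [-0.3, -0.2, -0.8]
grip_width: 1.001
```

Run:
```python
from h import *
go(.4437,-.318,-.03,12.7)
im,P=wcloud();cv2.imwrite("pics/w8.png",im)
t,d=eyes.camera("top");cv2.imwrite("pics/t8.png",t);np.save("pics/t8.npy",d);Q=cloud("top",d);z=Q[...,2]
f=(z>.034)&(z<.054);f[:, :162]=0;f[:,295:]=0;f[:150]=0;f[225:]=0
print("bar z",np.median(z[f]),cv2.minAreaRect((Q[f][:,:2]*1000).astype(np.float32)))
m=(z>.06)&(z<.082);m[:,:330]=0;m[:,372:]=0;m[:125]=0;m[165:]=0;print("jar",cv2.minEnclosingCircle((Q[m][:,:2]*1000).astype(np.float32)))
cv2.imwrite("pics/t8c.png",cv2.resize(t[100:260,150:420],None,fx=2.5,fy=2.5))
```

```text
pos [ 0.4401 -0.3171  0.0711] yaw 12.6 shift [0.0036 0.0019 0.1011] rot [-0.1  0.2 -0.1]
bar z 0.043532714671429606 ((497.1291198730469, 32.60681915283203), (60.47616958618164, 259.96600341796875), 12.38766098022461)
jar ((614.9691772460938, -304.3478088378906), 25.251354217529297)
```

View pics/w8.png

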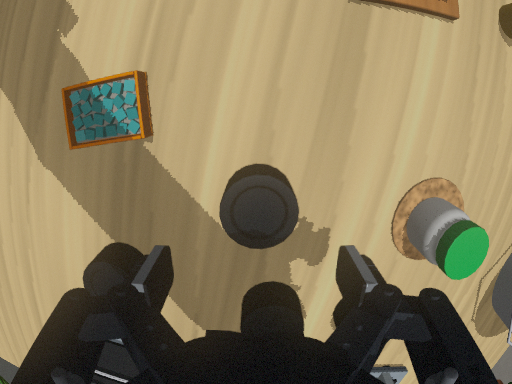

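View pics/t8c.png

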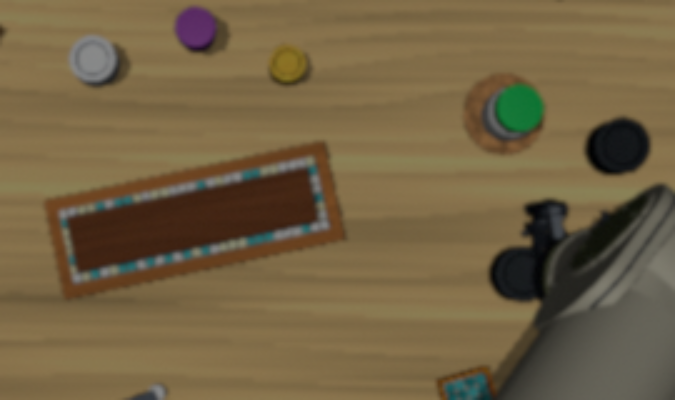

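The bar lies on the tiles (z 43.5 mm, centred to about 1 mm, yaw off by 0.3°), and the jar is on the mat. The leftmost black weight at (259,205) sits between the fingers. Descend and grip.

Request:
servo_tool([
  [1, 0.0035, 0.001, 0.04, 0, 0, 0],
  [1, 0.0035, 0.001, 0.08, 0, 0, 0],
  [1, 0.0035, 0.001, 0.095, 0, 0, 0],
  [1, 0.0035, 0.001, 0.101, 0, 0, 0],
  [1, 0.0035, 0.001, 0.101, 0, 0, 0],
  [0.5, 0.0035, 0.001, 0.101, 0, 0, 0],
  [0.5, 0.0035, 0.001, 0.101, 0, 0, 0],
  [0.5, 0.0035, 0.001, 0.101, 0, 0, 0],
  [0.5, 0.0035, 0.001, 0.101, 0, 0, 0],
  [0.5, 0.0035, 0.001, 0.101, 0, 0, 0],
  [0.5, 0.0035, 0.001, 0.101, 0, 0, 0],
], grip_force=80)

```text
clock: 21.6
position: [0.4453, -0.3186, -0.0264]
ee_rot: [0.994, 0.11, 0.0, 0.0]
ft_force: [-5.4, 2.0, 12.8]
grip_width: 0.675
```

Request:
servo_tool([
  [0.5, 0, 0, -0.01, 0, 0, 0],
  [0.5, 0, 0, -0.05, 0, 0, 0],
  [0.5, 0, 0, -0.1, 0, 0, 0],
  [0.5, 0, 0, -0.14, 0, 0, 0],
  [0.5, 0, 0, -0.14, 0, 0, 0],
  [0.5, 0, 0, -0.14, 0, 0, 0],
])

```text
clock: 22.35
position: [0.4445, -0.3169, 0.1106]
ee_rot: [0.994, 0.11, -0.001, -0.001]
ft_force: [0.0, 1.0, -9.1]
grip_width: 0.671
```

Run:
```python
from h import *
go(.4968,.0306,.11,12.7)
o=monitor.get_obs();m=R.from_quat(o["ee_rot"]).as_matrix()
im,P=wcloud();cv2.imwrite("pics/w9.png",im)
w=(im.max(2)<70)&(np.abs(P[...,0])<31)&(P[...,1]<20)&(P[...,1]>-45)&(P[...,2]<-40)&(P[...,2]>-75)
q=P[w];print(len(q),np.round(np.percentile(q,[1,10,50,90,99],axis=0),1).tolist())
```

```text
pos [ 0.4445 -0.3169  0.1106] yaw 12.7 shift [ 0.1273 -0.3276  0.001 ] rot [-0.1  0.1 -0. ]
13178 [[-30.1, -29.2, -72.9], [-23.0, -26.9, -66.7], [-1.2, -8.7, -63.8], [21.0, 12.8, -55.2], [28.2, 19.3, -42.0]]
```

View pics/w9.png

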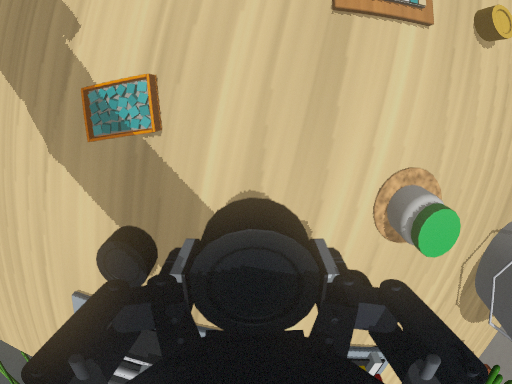

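The large weight at (252,270) is held upright. Carry it over the blue tile position.

Request:
servo_tool([
  [0.5, 0.01, -0.025, 0, 0, 0, 0],
  [0.5, 0.028, -0.07, 0, 0, 0, 0],
  [0.5, 0.047, -0.12, 0, 0, 0, 0],
  [0.5, 0.066, -0.17, 0, 0, 0, 0],
  [0.5, 0.085, -0.22, 0, 0, 0, 0],
  [0.5, 0.103, -0.265, 0, 0, 0, 0],
  [0.5, 0.117, -0.3, 0, 0, 0, 0],
  [0.5, 0.125, -0.32, 0, 0, 0, 0],
  [0.5, 0.127, -0.327, 0, 0, 0, 0],
  [0.5, 0.127, -0.327, 0, 0, 0, 0],
  [0.5, 0.127, -0.327, 0, 0, 0, 0],
])

```text
clock: 23.78
position: [0.4972, 0.0275, 0.1118]
ee_rot: [0.994, 0.109, -0.0, 0.0]
ft_force: [-0.4, 0.8, -8.2]
grip_width: 0.67
```

Run:
```python
from h import *
go(.4968,.0306,.018,12.7)
im,P=wcloud()
w=(im.max(2)<70)&(np.abs(P[...,0])<20)&(P[...,1]<10)&(P[...,1]>-20)&(P[...,2]<-40)&(P[...,2]>-75)
print("top",np.nanmedian(P[w][:,2]),"bar",[np.round(np.nanmedian(P[r:r+20,245:262],axis=(0,1)),1).tolist() for r in (60,100,140)])
```

```text
pos [0.4972 0.0275 0.1118] yaw 12.5 shift [ 0.0003 -0.0031  0.0938] rot [ 0.   0.  -0.2]
top -63.414644632342835 bar [[-2.0, -103.6, 68.0], [-2.0, -71.6, 67.9], [-2.1, -38.6, 67.8]]
```

Request:
servo_tool([
  [0.5, 0, -0.003, 0.025, 0, 0, 0],
  [0.5, 0, -0.003, 0.05, 0, 0, 0],
  [0.5, 0, -0.003, 0.065, 0, 0, 0],
  [0.5, 0, -0.003, 0.075, 0, 0, 0],
  [0.5, 0, -0.003, 0.082, 0, 0, 0],
  [0.5, 0, -0.003, 0.086, 0, 0, 0],
  [0.5, 0, -0.003, 0.088, 0, 0, 0],
  [0.5, 0, -0.003, 0.088, 0, 0, 0],
])

```text
clock: 24.82
position: [0.4971, 0.0319, 0.0244]
ee_rot: [0.994, 0.11, 0.0, -0.0]
ft_force: [0.4, -0.8, -7.0]
grip_width: 0.673
```

Request:
servo_tool([
  [0.5, 0, 0, 0.001, 0, 0, 0],
  [0.5, 0, 0, 0.002, 0, 0, 0],
  [0.5, 0, 0, 0.003, 0, 0, 0],
  [0.5, 0, 0, 0.0035, 0, 0, 0],
  [0.5, 0, 0, 0.0035, 0, 0, 0],
])

```text
clock: 25.45
position: [0.4969, 0.0318, 0.0206]
ee_rot: [0.994, 0.11, -0.0, -0.0]
ft_force: [0.2, 0.8, -7.4]
grip_width: 0.672
```

Request:
servo_tool([
  [0.5, 0, 0, 0.001, 0, 0, 0],
  [0.5, 0, 0, 0.002, 0, 0, 0],
  [0.5, 0, 0, 0.002, 0, 0, 0],
])

```text
clock: 25.82
position: [0.4968, 0.0319, 0.0186]
ee_rot: [0.994, 0.11, -0.0, -0.0]
ft_force: [-0.7, 0.2, -8.0]
grip_width: 0.67
```

Request:
servo_tool([
  [0.5, 0, 0, 0.001, 0, 0, 0],
  [0.5, 0, 0, 0.002, 0, 0, 0],
  [0.5, 0, 0, 0.002, 0, 0, 0],
])

```text
clock: 26.2
position: [0.4971, 0.0319, 0.0176]
ee_rot: [0.994, 0.11, 0.0, -0.0]
ft_force: [-7.0, -0.3, 8.0]
grip_width: 0.671
```

Request:
servo_tool([
  [0.72, 0, 0, -0.001, 0, 0, 0],
  [0.85, 0, 0, -0.001, 0, 0, 0],
  [1, 0, 0, -0.001, 0, 0, 0],
  [1, 0, 0, -0.001, 0, 0, 0],
  [1, 0, 0, -0.03, 0, 0, 0],
  [1, 0, 0, -0.07, 0, 0, 0],
  [1, 0, 0, -0.11, 0, 0, 0],
  [1, 0, 0, -0.11, 0, 0, 0],
])

```text
clock: 27.2
position: [0.4989, 0.0322, 0.1295]
ee_rot: [0.994, 0.11, 0.003, -0.001]
ft_force: [-0.6, -0.8, -1.2]
grip_width: 1.001
```

Run:
```python
from h import *
go(.6662,.1408,.08,12.7)
```

```text
pos [0.4989 0.0322 0.1295] yaw 12.6 shift [ 0.1867 -0.0694  0.0506] rot [-0.  -0.3 -0.1]
```

Request:
servo_tool([
  [1, 0.055, -0.02, 0, 0, 0, 0],
  [1, 0.11, -0.041, 0, 0, 0, 0],
  [1, 0.16, -0.06, 0, 0, 0, 0],
  [1, 0.187, -0.07, 0, 0, 0, 0],
  [1, 0.187, -0.07, 0.03, 0, 0, 0],
  [1, 0.187, -0.07, 0.05, 0, 0, 0],
  [1, 0.187, -0.07, 0.05, 0, 0, 0],
])

```text
clock: 28.08
position: [0.6624, 0.1405, 0.0743]
ee_rot: [0.994, 0.11, -0.002, 0.0]
ft_force: [-1.1, -0.4, 0.1]
grip_width: 1.004
```

```bash
cat >> h.py <<'E'
def cyl(zlo,zhi):
    "circle through the cylinder top seen by the wrist camera, in world mm"
    o=monitor.get_obs();m=R.from_quat(o["ee_rot"]).as_matrix();im,P=wcloud()
    W=P@m.T+1000*o["position"]
    k=(W[...,2]>zlo)&(W[...,2]<zhi)&(np.abs(P[...,0])<40)&(np.abs(P[...,1])<50)
    l=cv2.connectedComponentsWithStats(k.astype(np.uint8));j=1+np.argmax(l[2][1:,4]);q=W[l[1]==j]
    print("cyl",cv2.minEnclosingCircle(q[:,:2].astype(np.float32)),np.median(q[:,2]));return im
E
python3 - <<'E'
from h import *
cyl(33,45)
go(.6662,.1408,-.026,12.7)
E
```

```text
cyl ((666.015625, 139.2845001220703), 25.07866668701172) 36.593400682708634
pos [0.6634 0.1407 0.0761] yaw 12.6 shift [0.0029 0.0005 0.1021] rot [ 0.   0.1 -0.1]
```

Request:
servo_tool([
  [1, 0.003, 0.001, 0.04, 0, 0, 0],
  [1, 0.003, 0.001, 0.08, 0, 0, 0],
  [1, 0.003, 0.001, 0.095, 0, 0, 0],
  [1, 0.003, 0.001, 0.102, 0, 0, 0],
  [1, 0.003, 0.001, 0.102, 0, 0, 0],
  [0.4, 0.003, 0.001, 0.102, 0, 0, 0],
  [0.4, 0.003, 0.001, 0.102, 0, 0, 0],
  [0.4, 0.003, 0.001, 0.102, 0, 0, 0],
  [0.4, 0.003, 0.001, 0.102, 0, 0, 0],
  [0.4, 0.003, 0.001, 0.102, 0, 0, 0],
  [0.4, 0.003, 0.001, 0.102, 0, 0, 0],
  [0.4, 0.003, 0.001, 0.102, 0, 0, 0],
], grip_force=60)

```text
clock: 29.62
position: [0.6676, 0.141, -0.0241]
ee_rot: [0.994, 0.11, 0.0, -0.0]
ft_force: [-4.4, -0.1, 6.5]
grip_width: 0.558
```

Request:
servo_tool([
  [0.4, 0, 0, -0.01, 0, 0, 0],
  [0.4, 0, 0, -0.05, 0, 0, 0],
  [0.4, 0, 0, -0.1, 0, 0, 0],
  [0.4, 0, 0, -0.14, 0, 0, 0],
  [0.4, 0, 0, -0.14, 0, 0, 0],
  [0.4, 0, 0, -0.14, 0, 0, 0],
])

```text
clock: 30.38
position: [0.6661, 0.1408, 0.113]
ee_rot: [0.994, 0.11, -0.001, 0.0]
ft_force: [-1.1, 0.4, -7.3]
grip_width: 0.55
```

Run:
```python
from h import *
go(.4768,.1184,.115,12.7)
im,P=wcloud()
w=(np.abs(P[...,0])<18)&(P[...,1]<0)&(P[...,1]>-40)&(P[...,2]<-45)&(P[...,2]>-80)
q=P[w];print("top",np.round(np.nanpercentile(q,[1,50,99],axis=0),1).tolist())
```

```text
pos [0.6661 0.1408 0.113 ] yaw 12.7 shift [-0.1896 -0.0197 -0.0015] rot [-0.   0.1 -0. ]
top [[-17.6, -23.6, -62.9], [-0.3, -15.3, -59.3], [17.5, -0.3, -45.7]]
```

Request:
servo_tool([
  [0.4, -0.02, -0.002, 0, 0, 0, 0],
  [0.4, -0.06, -0.006, 0, 0, 0, 0],
  [0.4, -0.105, -0.011, 0, 0, 0, 0],
  [0.4, -0.145, -0.015, 0, 0, 0, 0],
  [0.4, -0.175, -0.018, 0, 0, 0, 0],
  [0.4, -0.19, -0.02, 0, 0, 0, 0],
  [0.4, -0.19, -0.02, 0.02, 0, 0, 0],
  [0.4, -0.19, -0.02, 0.045, 0, 0, 0],
  [0.4, -0.19, -0.02, 0.065, 0, 0, 0],
  [0.4, -0.19, -0.02, 0.078, 0, 0, 0],
  [0.4, -0.19, -0.02, 0.084, 0, 0, 0],
  [0.4, -0.19, -0.02, 0.084, 0, 0, 0],
])

```text
clock: 31.92
position: [0.4773, 0.1186, 0.0305]
ee_rot: [0.994, 0.11, -0.0, 0.0]
ft_force: [-0.8, -0.3, -5.3]
grip_width: 0.561
```

Run:
```python
from h import *
go(.4768,.1184,.021,12.7)
```

```text
pos [0.4773 0.1186 0.0305] yaw 12.6 shift [-0.0005  0.0001  0.0095] rot [ 0.   0.  -0.1]
```

Request:
servo_tool([
  [0.4, 0, 0, 0.003, 0, 0, 0],
  [0.4, 0, 0, 0.006, 0, 0, 0],
  [0.4, 0, 0, 0.008, 0, 0, 0],
  [0.4, 0, 0, 0.009, 0, 0, 0],
  [0.4, 0, 0, 0.01, 0, 0, 0],
  [0.4, 0, 0, 0.01, 0, 0, 0],
])

```text
clock: 32.67
position: [0.4774, 0.1187, 0.0207]
ee_rot: [0.994, 0.11, -0.0, -0.0]
ft_force: [-0.4, -0.2, -5.4]
grip_width: 0.554
```

Request:
servo_tool([
  [0.4, 0, 0, 0.001, 0, 0, 0],
  [0.4, 0, 0, 0.002, 0, 0, 0],
  [0.4, 0, 0, 0.002, 0, 0, 0],
])

```text
clock: 33.05
position: [0.4776, 0.1188, 0.0198]
ee_rot: [0.994, 0.11, -0.0, -0.0]
ft_force: [-7.0, -2.8, 12.1]
grip_width: 0.555
```

Request:
servo_tool([
  [0.6, 0, 0, -0.001, 0, 0, 0],
  [0.75, 0, 0, -0.001, 0, 0, 0],
  [1, 0, 0, -0.001, 0, 0, 0],
  [1, 0, 0, -0.001, 0, 0, 0],
  [1, 0, 0, -0.03, 0, 0, 0],
  [1, 0, 0, -0.07, 0, 0, 0],
  [1, 0, 0, -0.11, 0, 0, 0],
  [1, 0, 0, -0.11, 0, 0, 0],
])

```text
clock: 34.05
position: [0.4793, 0.1194, 0.1315]
ee_rot: [0.994, 0.11, 0.002, -0.001]
ft_force: [0.7, 0.6, -0.4]
grip_width: 1.004
```

Run:
```python
from h import *
go(.665,-.066,.08,12.7)
```

```text
pos [0.4793 0.1194 0.1315] yaw 12.6 shift [0.1403 0.2216 0.0518] rot [-0.1 -0.3 -0.1]
```

Request:
servo_tool([
  [1, 0.03, 0.047, 0, 0, 0, 0],
  [1, 0.06, 0.095, 0, 0, 0, 0],
  [1, 0.09, 0.142, 0, 0, 0, 0],
  [1, 0.12, 0.19, 0, 0, 0, 0],
  [1, 0.141, 0.222, 0, 0, 0, 0],
  [1, 0.141, 0.222, 0.03, 0, 0, 0],
  [1, 0.141, 0.222, 0.05, 0, 0, 0],
  [1, 0.141, 0.222, 0.05, 0, 0, 0],
  [1, 0.141, 0.222, 0.05, 0, 0, 0],
])

```text
clock: 35.17
position: [0.6639, -0.0666, 0.0795]
ee_rot: [0.994, 0.111, 0.0, -0.0]
ft_force: [0.2, -0.8, 0.3]
grip_width: 1.005
```

Run:
```python
from h import *
cyl(29,42)
go(.665,-.066,-.026,12.7)
```

```text
cyl ((665.294921875, -67.49254608154297), 19.876127243041992) 32.6117532492903
pos [ 0.6642 -0.0667  0.0799] yaw 12.7 shift [ 0.0008 -0.0005  0.1059] rot [ 0.  -0.1 -0. ]
```

Request:
servo_tool([
  [1, 0.001, 0, 0.04, 0, 0, 0],
  [1, 0.001, 0, 0.08, 0, 0, 0],
  [1, 0.001, 0, 0.098, 0, 0, 0],
  [1, 0.001, 0, 0.105, 0, 0, 0],
  [1, 0.001, 0, 0.105, 0, 0, 0],
  [0.3, 0.001, 0, 0.105, 0, 0, 0],
  [0.3, 0.001, 0, 0.105, 0, 0, 0],
  [0.3, 0.001, 0, 0.105, 0, 0, 0],
  [0.3, 0.001, 0, 0.105, 0, 0, 0],
  [0.3, 0.001, 0, 0.105, 0, 0, 0],
  [0.3, 0.001, 0, 0.105, 0, 0, 0],
  [0.3, 0.001, 0, 0.105, 0, 0, 0],
], grip_force=50)

```text
clock: 36.72
position: [0.6654, -0.0668, -0.0253]
ee_rot: [0.994, 0.11, 0.001, -0.0]
ft_force: [-1.3, 0.3, 4.8]
grip_width: 0.441
```

Request:
servo_tool([
  [0.3, 0, 0, -0.01, 0, 0, 0],
  [0.3, 0, 0, -0.05, 0, 0, 0],
  [0.3, 0, 0, -0.1, 0, 0, 0],
  [0.3, 0, 0, -0.14, 0, 0, 0],
  [0.3, 0, 0, -0.14, 0, 0, 0],
  [0.3, 0, 0, -0.14, 0, 0, 0],
])

```text
clock: 37.48
position: [0.6638, -0.0666, 0.1127]
ee_rot: [0.994, 0.11, -0.001, -0.0]
ft_force: [-0.2, 0.4, -3.9]
grip_width: 0.439
```

Run:
```python
from h import *
go(.5163,-.0576,.115,12.7)
im,P=wcloud()
w=(np.abs(P[...,0])<15)&(P[...,1]<0)&(P[...,1]>-40)&(P[...,2]<-45)&(P[...,2]>-80)
q=P[w];print("top",np.round(np.nanpercentile(q,[1,50,99],axis=0),1).tolist())
```

```text
pos [ 0.6638 -0.0666  0.1127] yaw 12.6 shift [-0.142  -0.0411 -0.0021] rot [-0.   0.1 -0.1]
top [[-14.6, -19.2, -60.1], [-0.3, -12.3, -56.5], [14.6, -0.2, -45.6]]
```

Request:
servo_tool([
  [0.3, -0.02, -0.006, 0, 0, 0, 0],
  [0.3, -0.06, -0.017, 0, 0, 0, 0],
  [0.3, -0.1, -0.029, 0, 0, 0, 0],
  [0.3, -0.13, -0.038, 0, 0, 0, 0],
  [0.3, -0.142, -0.041, 0, 0, 0, 0],
  [0.3, -0.142, -0.041, 0.02, 0, 0, 0],
  [0.3, -0.142, -0.041, 0.045, 0, 0, 0],
  [0.3, -0.142, -0.041, 0.065, 0, 0, 0],
  [0.3, -0.142, -0.041, 0.078, 0, 0, 0],
  [0.3, -0.142, -0.041, 0.084, 0, 0, 0],
  [0.3, -0.142, -0.041, 0.084, 0, 0, 0],
])

```text
clock: 38.9
position: [0.5171, -0.058, 0.0296]
ee_rot: [0.994, 0.11, -0.0, 0.0]
ft_force: [-0.0, -0.4, -3.2]
grip_width: 0.445
```

Run:
```python
from h import *
go(.5163,-.0576,.0195,12.7)
```

```text
pos [ 0.5171 -0.058   0.0296] yaw 12.6 shift [-0.0007 -0.0006  0.0101] rot [ 0.   0.  -0.1]
```

Request:
servo_tool([
  [0.3, -0.001, 0, 0.003, 0, 0, 0],
  [0.3, -0.001, 0, 0.006, 0, 0, 0],
  [0.3, -0.001, 0, 0.008, 0, 0, 0],
  [0.3, -0.001, 0, 0.009, 0, 0, 0],
  [0.3, -0.001, 0, 0.01, 0, 0, 0],
  [0.3, -0.001, 0, 0.01, 0, 0, 0],
])

```text
clock: 39.65
position: [0.5161, -0.0581, 0.0196]
ee_rot: [0.994, 0.11, -0.0, -0.0]
ft_force: [0.1, 0.1, -2.7]
grip_width: 0.441
```

Request:
servo_tool([
  [0.3, 0, 0, 0.001, 0, 0, 0],
  [0.3, 0, 0, 0.002, 0, 0, 0],
  [0.3, 0, 0, 0.002, 0, 0, 0],
])

```text
clock: 40.02
position: [0.5163, -0.0581, 0.0186]
ee_rot: [0.994, 0.11, 0.0, -0.0]
ft_force: [-6.7, 1.0, 11.1]
grip_width: 0.439
```

Contact made; release, rise and back off clear for a final look.

Request:
servo_tool([
  [0.5, 0, 0, -0.001, 0, 0, 0],
  [0.65, 0, 0, -0.001, 0, 0, 0],
  [1, 0, 0, -0.001, 0, 0, 0],
  [1, 0, 0, -0.001, 0, 0, 0],
  [1, 0, 0, -0.03, 0, 0, 0],
  [1, 0, 0, -0.08, 0, 0, 0],
  [1, 0, 0, -0.14, 0, 0, 0],
  [1, 0, 0.06, -0.16, 0, 0, 0],
  [1, 0, 0.12, -0.16, 0, 0, 0],
  [1, 0, 0.18, -0.16, 0, 0, 0],
  [1, 0, 0.24, -0.16, 0, 0, 0],
  [1, 0, 0.24, -0.16, 0, 0, 0],
  [1, 0, 0.24, -0.16, 0, 0, 0],
])

```text
clock: 41.65
position: [0.5686, -0.2921, 0.1772]
ee_rot: [0.994, 0.11, -0.0, -0.0]
ft_force: [0.6, 0.9, 0.7]
grip_width: 1.004
```

Run:
```python
from h import *
t,d=eyes.camera("top");Q=cloud("top",d);z=Q[...,2]
cv2.imwrite("pics/t9.png",cv2.resize(t[100:260,90:420],None,fx=2.4,fy=2.4))
def circ(n,lo,hi,c,r):
    k=(z>lo)&(z<hi);b=np.zeros_like(k);b[c[1]-r:c[1]+r,c[0]-r:c[0]+r]=1
    l=cv2.connectedComponentsWithStats((k&b).astype(np.uint8));j=1+np.argmax(l[2][1:,4]);q=Q[l[1]==j]*1000
    print(n,cv2.minEnclosingCircle(q[:,:2].astype(np.float32)),np.median(q[:,2]))
circ("large",.076,.092,(228,186),18);circ("medium",.074,.09,(194,193),16);circ("small",.07,.086,(262,180),14);circ("jar",.066,.082,(352,143),18)
k=(z>.034)&(z<.054);k[:, :162]=0;k[:,295:]=0;k[:150]=0;k[225:]=0
print("bar",cv2.minAreaRect((Q[k][:,:2]*1000).astype(np.float32)))
```

```text
large ((496.58251953125, 32.378379821777344), 29.837697982788086) 82.22430642947587
medium ((476.94122314453125, 118.337890625), 24.638004302978516) 80.2940214974357
small ((515.62060546875, -57.49307632446289), 19.69097137451172) 76.13926674350901
jar ((614.637451171875, -304.264404296875), 24.70648193359375) 73.48810317901444
bar ((497.268798828125, 32.46006774902344), (60.319549560546875, 259.3887939453125), 12.53977108001709)
```

View pics/t9.png

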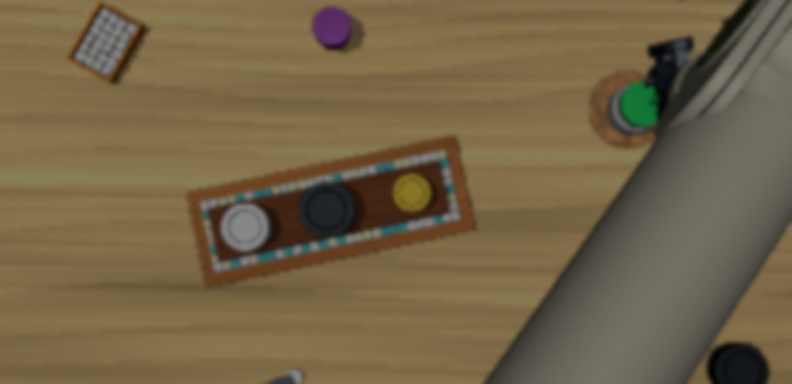

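The top view shows steel (245,226), iron (327,210) and brass (412,192) standing on the bar over their tiles. The jar at (640,105) is on the mat, and the gripper is high and clear.

```bash
python3 -c "
from h import *
print(ticket.hand_in())"
```

```text
the job is handed in; nothing more can be done
None
```

I stood the glue jar on the cork mat and laid the bar along the frieze. Then I set the large, medium and small weights on it over the blue, yellow and red tiles. The job was handed in at about 42 s; no verdict was reported.

**Last checks (top camera):**

| Item | Result | Limit |
|---|---|---|
| Each weight from the centre of its tile | about 2 mm or less | 15 mm |
| Bar from the frieze's centre | about 1–2 mm | 15 mm |
| Bar angle to the frieze | about 0.2° (0.004 rad) | 0.12 rad |
| Jar from the middle of the mat | about 3 mm | 16 mm |

The measured heights matched all the weights standing flat on the bar and the jar standing on the mat. The gripper was open and well clear.

**What disagreed:** the fingertips are about 32 mm farther back from the reported TCP than the text says. Because of this:
- The jar was carried by its cap rather than its body.
- The first grip on the bar closed above it without contact.

I measured the offset with the wrist camera's depth and corrected for it on every later grip. Setting the bar and the weights down pushed back on the wrist by no more than about 18 N, and the fingers were never lowered to the height of the mosaic.

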